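# Tip the sorting tray to load the cap scoop

## Robot

A 6-joint arm with a two-finger parallel gripper is mounted at the origin on the work surface. World frame = base frame: x ahead of the robot, y to its left, z up, the work surface at z = 0. Lengths are in m, angles in rad, forces in N, time in s.
With the tool pointing down it reaches from about 0.4 to 0.825 m from the base axis. Payload 7 kg.
Tool frame: the origin (TCP) lies midway between the tips of the shut fingers; the grasp point (between the pads) lies 19 mm behind it (arm.pinch_z is the distance from the TCP to the grasp point, in m); z points along the fingers, y is the direction in which the jaws open and shut (so a half turn about z gives the same grasp; the last joint's range is limited). The gripper opens to 85 mm and grips with 20 to 120 N. Pads are 22 mm wide; open, the fingers measure 114 mm over their backs; the gripper's body (76 mm by 85 mm) begins 54 mm behind the grasp point. The pads swing forward as they close: fully open they stand 13 mm farther back than shut.
Start: joints at [-0.948, 0.359, 0.012, 0, -1.224, -0.288], TCP at [0.222, -0.638, 0.2] pointing down, gripper open.
Joint ranges: [-3.07, 3.07], [-1.43, 2.12], [-1.02, 1.25], [-3.03, 1.67], [-3.05, -0], [-3.03, 3.03]. Speed limits (rad/s): [2.39, 2.39, 3.01, 3.14, 3.14, 3.14].

## Interface

Orientations are given as a rotation vector (axis times angle).
In Python, from plant import arm gives the robot as it stands.
- The arm moves only by the tool jog_arm, never from a script. Its argument "commands" is a list of rows, each a list of 5 numbers: the closure, from 0 (fully open) to 1 (shut), then the shift along the tool's x, y, z in mm, then the turn about the tool's z in degrees. A call has 1 to 5 rows; each row shifts and turns the commanded pose from where the row before left it, along the tool's axes as they then stand; what a row does not reach is not made up. A row lasts 1/12 s, in which the tool goes at most 41.7 mm and 7.16 degrees, less where a joint would pass 70% of its speed; a pose out of reach is approached as far as the arm can. A call with a gripper value outside its range is refused whole. The fingers move at their own pace and stop on an object; "grip_force" is the grip in N (left out, the last holds). Time passes only in rows, so rows that do not move let the fingers close. It gives the time, the measured TCP pose, the force and the opening at its end, in the units of the state.
- arm.observe(): the state, without advancing time (a new reading comes with each control period).
- arm.camera(name): name is "scene" or "top" or "wrist"; returns the picture (400x640x3 uint8, red, green, blue); there is no depth.
- arm.camera_info(name): a dict with "intrinsics" (3x3 intrinsics, pixels), "extrinsics" (4x4, takes a point from camera to world coordinates); the wrist camera has in their place "mount" (4x4, takes a point from camera to tool coordinates, whose origin is the TCP and whose axes are the flange's). Camera axes: x right, y down, z forward; pixel columns grow to the right and rows downward; lengths in m; the calibration is good to about 2 mm. A picture is of the moment at which its call begins: read the wrist's pose just before it. camera_info takes no time and is no camera call.
- arm.sign_off(): hands the job in, once; it reports no verdict.
The state is a dict: "t": time; "joint_positions": joint angles; "dq": joint speeds; "tau": joint torques, N m; "position": TCP position; "tool_rot": TCP orientation; "ft_force": force on the tool from outside, world axes, zero at the start; "torque": the same for the moment, N m; "gripper_width": finger opening in m.
Only numpy, scipy, OpenCV 4.12 (cv2) and the standard library are available. Lean on these libraries where they do the work, as an engineer would, in place of code of your own. Each camera call takes 0.05 s, during which the arm holds its last target.

## Task

Raise the aluminium sorting tray by its black bar so that all three red tube caps slide down into the blue scoop at its other end, then lower the tray flat again. Then lift the loaded blue scoop out by its handle and set it down level in the middle of the green mat with all three caps still in it, and let go. The caps are clean: do not touch them with the gripper.

Things in the scene. Friction and masses are not known exactly. Their poses are not given: they have to be found in the camera images.
- tray_bar (a point): Middle of the black lift bar, 12 mm thick, 80 mm long, of the aluminium sorting tray (220 x 142 mm, rim 45 mm above the bench). The bar lies along this point's y, 45 mm clear of the tray's end wall, 40 mm above the bench when flat. x points along the tray away from the bar, z up when flat. Caps start on the raised floor by the bar (24 mm up), which ends in a step 160 mm along x.
- tray_hinge (a point): Middle of the tray's level hinge at its other end: 265 mm along x from the bar, 12 mm above the bench; same axes, the hinge axis is y. The tray starts flat, can be raised to 0.7 rad, takes about 3 N at the bar and sinks back when let go. The caps slide down at about 0.25 rad; 0.4 rad (23 degrees), held a second, is ample.
- scoop_grip (a point): Centre of the blue scoop's handle bar: 75 mm along x, 14 mm wide (y), 22 mm high; pinch it from above. The scoop is a pan 90 x 124 mm (x, y), walls 32 mm, mouth with an 8 mm lip at -x facing the tray bar, underside 70 mm below this point, middle straight below it, 0.12 kg. It starts loose in the tray's bay, underside 12 mm above the bench, 3 to 5 mm free around: lift straight up 60 mm or more.
- green_mat_top (a point): Centre of the top face of the green mat, 140 x 140 mm, 4 mm thick, fixed flat on the bench; z up. The dark grey mat of the same size beside it carries a spare yellow scoop and is not the one.
- cap1: Red plastic tube cap, 18 mm across and 14 mm high, loose and slippery; origin at the centre of its underside, z up when it stands.
- cap2: Second red tube cap, the same.
- cap3: Third red tube cap, the same.

How it is judged:
By the outcome, as a careful person would: the job done as asked, in the order asked, and still so for the second after the job is handed in, with the robot touching nothing.
It also fails if it takes over 64 s, if anything falls off the work surface, if the arm or the gripper's body presses on something with over 40 N, if the wrist force passes 120 N, or if a joint passes its speed limit or range.

## Working session

There is one attempt and no reset: what is moved stays moved. The work goes in short steps, Python scripts to look and compute and a tool call to move; the robot and the scene stay as the last step left them, time stands still between calls to the robot, and variables do not carry over. Pictures are saved under pics/ and viewed, and the job is handed in when it is done.

Besides the shell and the picture viewer there is one more tool, called after "Request:" by a JSON object that holds its "api" and its "payload", one argument or row to a line. jog_arm: Moves the arm, as the interface text tells. Its arguments: {"type":"object","properties":{"commands":{"type":"array","items":{"type":"array","items":{"type":"number"}}},"grip_force":{"type":"number"}},"required":["commands"]}

```bash
mkdir -p pics; python3 - <<'E'
from plant import arm
import cv2,numpy as np
np.set_printoptions(precision=4,suppress=True)
for n in("scene","top"):
    cv2.imwrite(f"pics/{n}0.png",arm.camera(n)[:,:,::-1]); print(n,arm.camera_info(n))
print(arm.camera_info("wrist"),arm.observe(),arm.pinch_z)
E
```

```text
scene {'intrinsics': array([[495.3869,   0.    , 306.288 ],
       [  0.    , 495.3869, 200.3291],
       [  0.    ,   0.    ,   1.    ]]), 'extrinsics': array([[-0.6967,  0.476 , -0.5367,  1.1189],
       [ 0.7173,  0.4751, -0.5097,  0.4148],
       [ 0.0123, -0.7401, -0.6724,  0.7365],
       [ 0.    ,  0.    ,  0.    ,  1.    ]])}
top {'intrinsics': array([[449.8786,   0.    , 320.9476],
       [  0.    , 449.8786, 192.6861],
       [  0.    ,   0.    ,   1.    ]]), 'extrinsics': array([[-0.0157, -0.9991,  0.0393,  0.5465],
       [-0.9998,  0.0161,  0.0097, -0.1017],
       [-0.0103, -0.0391, -0.9992,  0.9803],
       [ 0.    ,  0.    ,  0.    ,  1.    ]])}
{'intrinsics': array([[326.2367,   0.    , 317.5673],
       [  0.    , 326.2367, 198.7899],
       [  0.    ,   0.    ,   1.    ]]), 'mount': array([[ 0.    , -0.9513, -0.3081,  0.0788],
       [ 1.    ,  0.    , -0.    ,  0.001 ],
       [ 0.    , -0.3081,  0.9513, -0.174 ],
       [ 0.    ,  0.    ,  0.    ,  1.    ]])} {'t': 0.1, 'joint_positions': array([-0.9479,  0.3593,  0.0112, -0.0003, -1.2241, -0.2881]), 'dq': array([ 0.0007, -0.0031,  0.0017,  0.003 , -0.0006,  0.0015]), 'tau': array([ -0.0023, -58.4764,  29.4109,   6.9546,  -0.0031,  -0.    ]), 'position': array([ 0.2216, -0.6371,  0.199 ]), 'tool_rot': array([ 0.5232, -3.0974, -0.0022]), 'ft_force': array([ 0.7143,  0.1657, -0.2445]), 'torque': array([-0.0341,  0.0503, -0.0071]), 'gripper_width': 0.08503512971804586} 0.0187
```

View pics/top0.png

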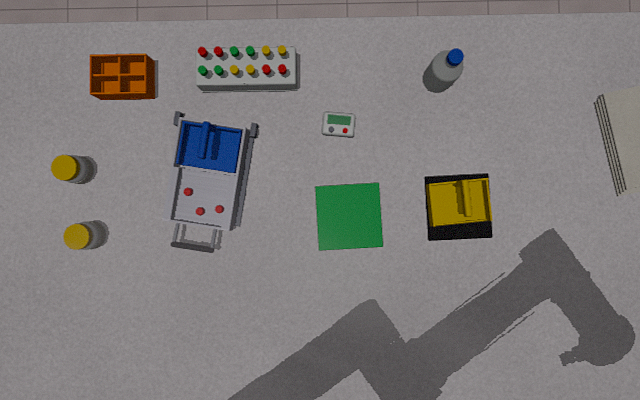

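View pics/scene0.png

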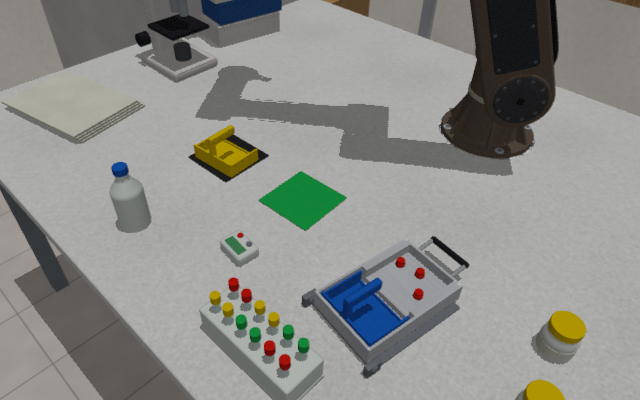

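```bash
python3 - <<'E'
import cv2
a=cv2.imread("pics/top0.png"); b=cv2.imread("pics/scene0.png")
cv2.imwrite("pics/t0c.png",cv2.resize(a[105:260,160:270],None,fx=3.8,fy=3.8,interpolation=cv2.INTER_CUBIC)[:600])
cv2.imwrite("pics/s0c.png",cv2.resize(b[230:380,295:475],None,fx=4,fy=4,interpolation=cv2.INTER_CUBIC))
E
```

```text
(no output)
```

View pics/t0c.png

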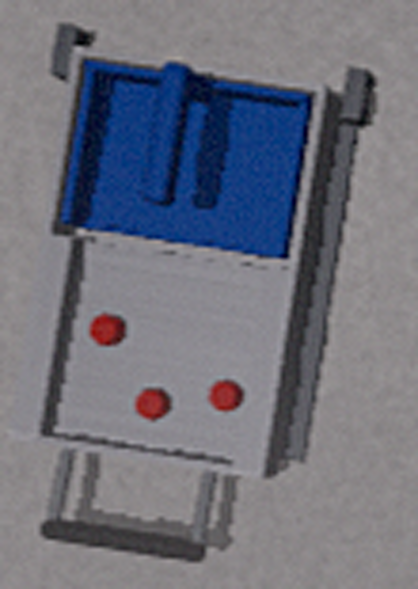

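View pics/s0c.png

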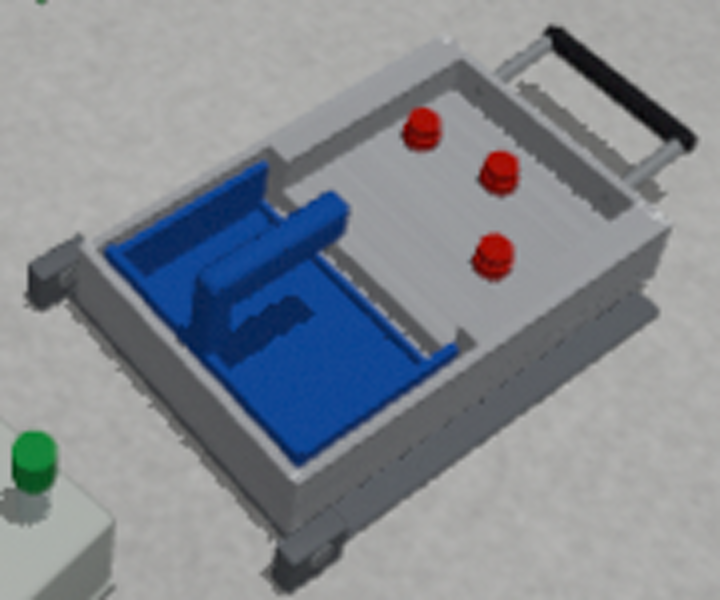

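```bash
cat > h.py <<'E'
from plant import arm
import cv2,numpy as np
from scipy.spatial.transform import Rotation as R
np.set_printoptions(precision=4,suppress=True)
def ray(n,uv,T=None):
    i=arm.camera_info(n); E=i["extrinsics"] if T is None else T
    d=E[:3,:3]@np.linalg.inv(i["intrinsics"])@np.array([uv[0],uv[1],1.]); return E[:3,3],d
def atz(n,uv,z,T=None):
    o,d=ray(n,uv,T); return o+d*(z-o[2])/d[2]
def wristT(s):
    T=np.eye(4);T[:3,:3]=R.from_rotvec(s["tool_rot"]).as_matrix();T[:3,3]=s["position"]
    return T@arm.camera_info("wrist")["mount"]
def proj(n,p,T=None):
    i=arm.camera_info(n); E=i["extrinsics"] if T is None else T
    q=i["intrinsics"]@(E[:3,:3].T@(np.asarray(p)-E[:3,3])); return q[:2]/q[2]
E
python3 - <<'E'
from h import *
c=lambda u,v:(160+u/3.8-.5+.13,105+v/3.8-.5+.13)
s=lambda u,v:(295+u/4-.4,230+v/4-.4)
e=[atz("top",c(47,529),.042),atz("top",c(200,549),.042)]
f=[atz("scene",s(553,35),.042),atz("scene",s(688,138),.042)]
for q in(e,f): print("bar",(q[0]+q[1])/2,np.linalg.norm(q[0]-q[1]),q)
h=[atz("top",c(175,68),.093),atz("top",c(160,188),.093)]
print("handle",(h[0]+h[1])/2,h)
f=[atz("scene",s(215,275),.093),atz("scene",s(333,203),.093)]
print("handle",(f[0]+f[1])/2,f)
for n,u in(("cap",(107,327)),("cap",(152,402)),("cap",(226,394))): print(n,atz("top",c(*u),.038))
w=[atz("top",c(*u),.045) for u in((85,60),(325,92),(270,470),(15,436))]
print("tray corners",w)
for n in("top","scene"):
    im=cv2.imread(f"pics/{n}0.png"); hsv=cv2.cvtColor(im,cv2.COLOR_BGR2HSV)
    m=cv2.inRange(hsv,(50,120,60),(75,255,255)); k,l,st,ce=cv2.connectedComponentsWithStats(m)
    j=1+st[1:,4].argmax(); cs=cv2.findContours((l==j).astype('u1'),0,2)[0][0]
    ap=cv2.approxPolyDP(cs,8,True)[:,0]
    P=np.array([atz(n,a,.004) for a in ap]); print(n,"mat",P.mean(0),P)
E
```

```text
bar [0.4756 0.1775 0.042 ] 0.08496987720524575 [array([0.4817, 0.2196, 0.042 ]), array([0.4695, 0.1355, 0.042 ])]
bar [0.4758 0.1777 0.042 ] 0.08135707876997068 [array([0.4701, 0.1374, 0.042 ]), array([0.4814, 0.218 , 0.042 ])]
handle [0.6934 0.1383 0.093 ] [array([0.7249, 0.1342, 0.093 ]), array([0.6619, 0.1424, 0.093 ])]
handle [0.6933 0.1411 0.093 ] [array([0.7241, 0.1356, 0.093 ]), array([0.6624, 0.1466, 0.093 ])]
cap [0.5923 0.1873 0.038 ]
cap [0.5504 0.1626 0.038 ]
cap [0.5542 0.1216 0.038 ]
tray corners [array([0.7399, 0.1968, 0.045 ]), array([0.7198, 0.064 , 0.045 ]), array([0.5122, 0.0961, 0.045 ]), array([0.533, 0.236, 0.045])]
top mat [ 0.533  -0.1511  0.004 ] [[ 0.6039 -0.2165  0.004 ]
 [ 0.5975 -0.0796  0.004 ]
 [ 0.4632 -0.0862  0.004 ]
 [ 0.4676 -0.2223  0.004 ]]
scene mat [ 0.5364 -0.1508  0.004 ] [[ 0.4753 -0.2214  0.004 ]
 [ 0.6068 -0.2148  0.004 ]
 [ 0.5978 -0.0795  0.004 ]
 [ 0.4656 -0.0873  0.004 ]]
```

Request:
{"api": "jog_arm", "payload": {
  "commands": [
    [0.3,0,0,0,-7],
    [0.3,0,0,0,-7],
    [0.4,0,0,0,-7],
    [0.5,0,0,0,-7],
    [0.6,0,0,0,-7]
  ],
  "grip_force": 20
}}

```text
t: 0.52
position: [0.2217, -0.6372, 0.1992]
tool_rot: [-1.439, 2.793, 0.002]
ft_force: [-0.5, -1.0, 0.5]
gripper_width: 0.0344
```

Request:
{"api": "jog_arm", "payload": {
  "commands": [
    [0.6,0,0,0,-7],
    [0.6,0,0,0,-7],
    [0.6,0,0,0,-7],
    [0.6,0,0,0,-6],
    [0.6,0,0,0,0]
  ]
}}

```text
t: 0.93
position: [0.2217, -0.6372, 0.1993]
tool_rot: [-2.05, 2.381, 0.001]
ft_force: [0.2, 0.1, 0.3]
gripper_width: 0.0342
```

Request:
{"api": "jog_arm", "payload": {
  "commands": [
    [0.6,-34,-20.4,0,0],
    [0.6,-34,-20.4,0,0],
    [0.6,-34,-20.4,0,0],
    [0.6,-34,-20.4,0,0],
    [0.6,-34,-20.4,0,0]
  ]
}}

```text
t: 1.35
position: [0.3493, -0.4836, 0.1996]
tool_rot: [-2.038, 2.39, 0.0]
ft_force: [0.9, 0.6, -0.5]
gripper_width: 0.034
```

Request:
{"api": "jog_arm", "payload": {
  "commands": [
    [0.6,-34,-20.4,0,0],
    [0.6,-34,-20.4,0,0],
    [0.6,-34,-20.4,0,0],
    [0.6,-34,-20.4,0,0],
    [0.6,-34,-20.4,0,0]
  ]
}}

```text
t: 1.77
position: [0.4763, -0.331, 0.1999]
tool_rot: [-2.039, 2.39, -0.0]
ft_force: [1.3, -0.9, -0.2]
gripper_width: 0.0341
```

Request:
{"api": "jog_arm", "payload": {
  "commands": [
    [0.6,-34,-20.4,0,0],
    [0.6,-39,8,0,0],
    [0.6,-39,8,0,0],
    [0.6,-39,8,0,0],
    [0.6,-39,8,0,0]
  ]
}}

```text
t: 2.18
position: [0.4926, -0.1415, 0.1995]
tool_rot: [2.039, -2.39, -0.001]
ft_force: [1.0, 1.3, 0.9]
gripper_width: 0.0341
```

Request:
{"api": "jog_arm", "payload": {
  "commands": [
    [0.6,-39,8,0,0],
    [0.6,-39,8,0,0],
    [0.6,-39,8,0,0],
    [0.6,-39,8,0,0],
    [0.6,-39,8,0,0]
  ]
}}

```text
t: 2.6
position: [0.4828, 0.0574, 0.2]
tool_rot: [-2.039, 2.389, -0.0]
ft_force: [1.0, 0.0, 0.0]
gripper_width: 0.0342
```

Request:
{"api": "jog_arm", "payload": {
  "commands": [
    [0.6,-39,8,0,0],
    [0.6,-20,4,0,0],
    [0.6,0,0,0,0],
    [0.6,0,0,0,0]
  ]
}}

```text
t: 2.93
position: [0.4803, 0.1168, 0.1996]
tool_rot: [2.043, -2.386, -0.0]
ft_force: [1.3, -0.1, 0.2]
gripper_width: 0.0342
```

```bash
python3 - <<'E'
from h import *
s=arm.observe(); T=wristT(s); im=arm.camera("wrist")
print(s["position"],s["tool_rot"],s["joint_positions"])
cv2.imwrite("pics/w1.png",im[:,:,::-1]); np.save("w1.npy",T)
print(proj("wrist",[.4757,.1777,.046],T))
E
```

```text
[0.4803 0.1168 0.1996] [ 2.043  -2.3858 -0.0002] [ 0.637   0.0586 -0.3754 -0.0001 -1.1373 -0.7915]
[330.0907 226.276 ]
```

View pics/w1.png

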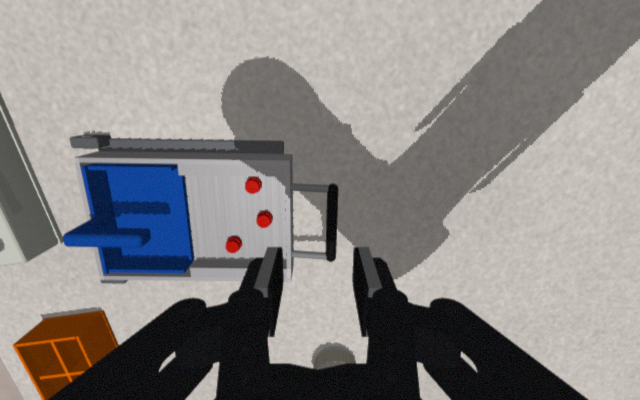

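```bash
python3 - <<'E'
from h import *
T=np.load("w1.npy"); a=cv2.imread("pics/w1.png")
cv2.imwrite("pics/w1c.png",cv2.resize(a[135:295,55:355],None,fx=2.66,fy=2.66,interpolation=cv2.INTER_CUBIC))
p=[atz("wrist",u,.043,T) for u in((333,187),(332,258))]; print(p,(p[0]+p[1])/2)
E
```

```text
[array([0.4664, 0.1352, 0.043 ]), array([0.4792, 0.2177, 0.043 ])] [0.4728 0.1765 0.043 ]
```

View pics/w1c.png

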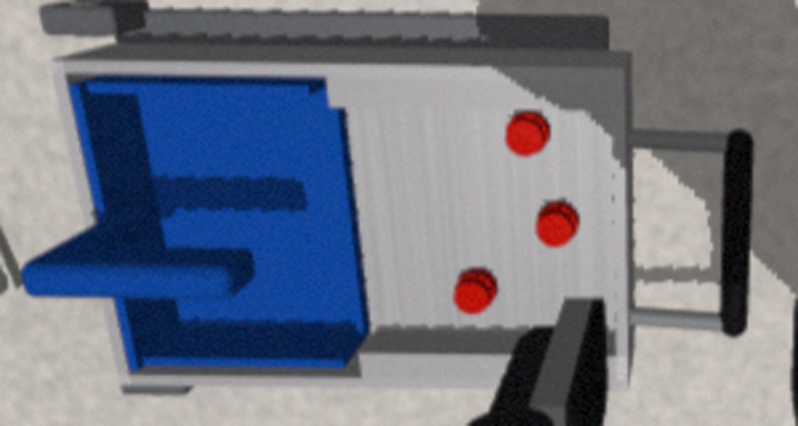

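Request:
{"api": "jog_arm", "payload": {
  "commands": [
    [0.6,-29,7.3,0,0],
    [0.6,-29.6,7.3,20,0],
    [0.6,0,0,40,0],
    [0.6,0,0,40,0],
    [0.6,0,0,20,0]
  ]
}}

```text
t: 3.4
position: [0.4731, 0.1737, 0.0759]
tool_rot: [2.037, -2.386, -0.001]
ft_force: [-1.1, -1.4, -0.2]
gripper_width: 0.0339
```

Request:
{"api": "jog_arm", "payload": {
  "commands": [
    [0.6,0,0,20,0],
    [0.6,0,0,20,0],
    [0.6,0,0,12,0],
    [0.6,0,0,6,0],
    [0.6,0,0,0,0]
  ]
}}

```text
t: 3.82
position: [0.4747, 0.1743, 0.0206]
tool_rot: [2.039, -2.386, 0.0]
ft_force: [-0.2, 0.6, 0.1]
gripper_width: 0.034
```

```bash
python3 - <<'E'
from h import *
s=arm.observe(); print(s["position"],s["ft_force"])
a=arm.camera("scene")[:,:,::-1]; b=arm.camera("wrist")[:,:,::-1]
cv2.imwrite("pics/2.png",np.hstack([cv2.resize(a[180:380,260:500],(480,400)),cv2.resize(b[130:330,230:390],(320,400))]))
E
```

```text
[0.4747 0.1743 0.0206] [-0.2273  0.5814  0.1197]
```

View pics/2.png

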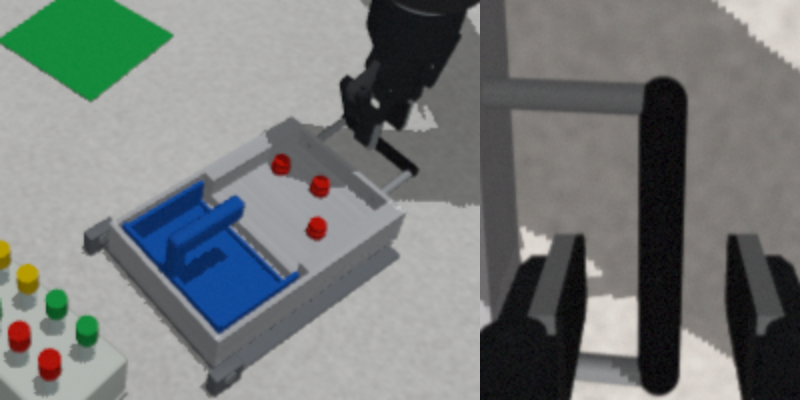

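Request:
{"api": "jog_arm", "payload": {
  "commands": [
    [1,0,0,0,0],
    [1,0,0,0,0],
    [1,0,0,0,0],
    [1,0,0,0,0],
    [1,0,0,0,0]
  ],
  "grip_force": 25
}}

```text
t: 4.33
position: [0.4754, 0.176, 0.0222]
tool_rot: [-2.044, 2.385, 0.0]
ft_force: [-0.1, -0.3, 0.1]
gripper_width: -0.0001
```

```bash
python3 - <<'E'
from h import *
s=arm.observe(); print(s["position"],s["ft_force"],s["gripper_width"])
a=arm.camera("scene")[:,:,::-1]; b=arm.camera("wrist")[:,:,::-1]
cv2.imwrite("pics/3.png",np.hstack([cv2.resize(a[200:350,320:500],(480,400),interpolation=2),cv2.resize(b[130:330,230:390],(320,400))]))
E
```

```text
[0.4754 0.176  0.0222] [-0.1174 -0.3201  0.1003] -0.00010399433326183441
```

View pics/3.png

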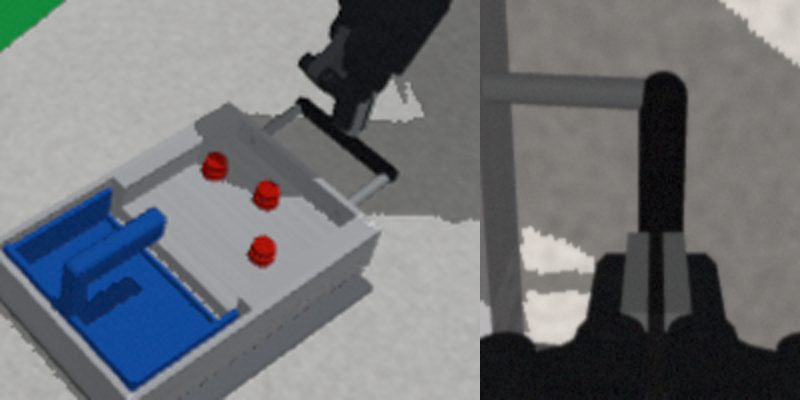

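```bash
python3 - <<'E'
from h import *
s=arm.observe(); p=s["position"]; T=wristT(s)
print("scene tcp",proj("scene",p),"wrist tcp",proj("wrist",p,T), "pinch",proj("scene",p+[0,0,.019]),proj("wrist",p+[0,0,.019],T))
print("bar ends scene",proj("scene",[.4697,.1364,.042]),proj("scene",[.4805,.2177,.042]),"wrist",proj("wrist",[.4697,.1364,.042],T),proj("wrist",[.4805,.2177,.042],T))
im=arm.camera("top")[:,:,::-1]
w=arm.camera("wrist")[:,:,::-1]; a=arm.camera("scene")[:,:,::-1]
cv2.imwrite("pics/4.png",np.vstack([np.hstack([cv2.resize(a[200:275,400:500],(400,300),interpolation=2),cv2.resize(im[200:275,140:240],(400,300),interpolation=2)]),cv2.resize(w[150:330,150:630],(800,300))]))
E
```

```text
scene tcp [446.5162 257.3065] wrist tcp [317.274  234.2977] pinch [448.5568 250.6336] [317.2621 249.1926]
bar ends scene [432.5364 237.964 ] [466.7371 263.7389] wrist [316.0553 175.7437] [319.4299 317.4921]
```

View pics/4.png

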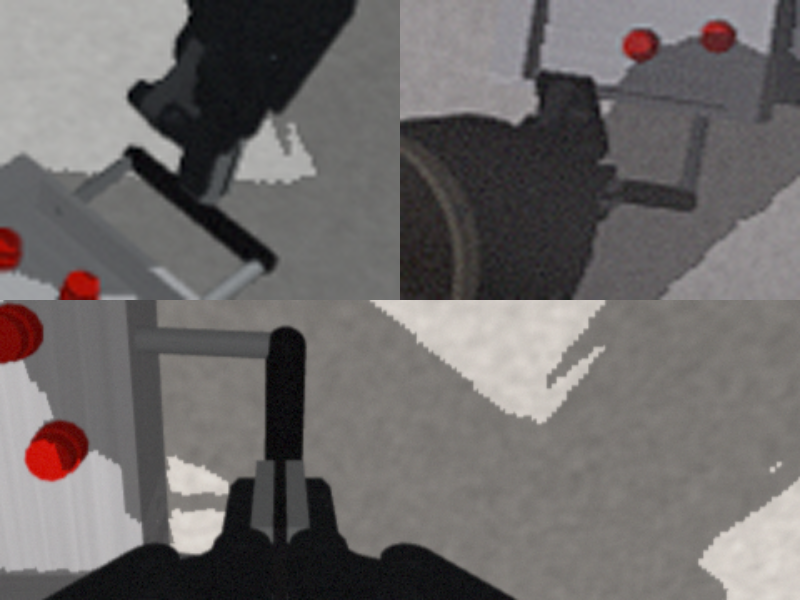

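```bash
python3 - <<'E'
from h import *
s=arm.observe(); p=s["position"]; T=wristT(s); Rm=R.from_rotvec(s["tool_rot"]).as_matrix()
for dx in(-11,0,11):
  for dz in(0,-10,-20,-30,-40):
    q=p+Rm@(np.array([dx,0,dz])/1e3); print(dx,dz,proj("wrist",q,T),proj("scene",q))
o1,d1=ray("wrist",(317.5,247),T);o2,d2=ray("scene",(451,250))
A=np.stack([d1,-d2],1);t=np.linalg.lstsq(A,o2-o1,rcond=None)[0];print(o1+t[0]*d1,o2+t[1]*d2)
w=arm.camera("wrist")[:,:,::-1]; a=arm.camera("scene")[:,:,::-1]
cv2.imwrite("pics/5.png",np.hstack([cv2.resize(a[225:275,425:475],(400,400),interpolation=0),cv2.resize(w[225:275,290:340],(400,400),interpolation=0)]))
E
```

```text
-11 0 [317.279  251.3542] [450.9225 260.8674]
-11 -10 [317.2768 259.5624] [452.0286 257.3795]
-11 -20 [317.2743 268.6677] [453.1506 253.8411]
-11 -30 [317.2715 278.8259] [454.289  250.2511]
-11 -40 [317.2684 290.2309] [455.4442 246.6082]
0 0 [317.2739 234.2974] [446.4768 257.3375]
0 -10 [317.2714 241.7596] [447.5435 253.8483]
0 -20 [317.2685 250.0537] [448.6255 250.3089]
0 -30 [317.2654 259.327 ] [449.7233 246.7182]
0 -40 [317.2618 269.764 ] [450.837 243.075]
11 0 [317.2686 216.6191] [442.0912 253.8554]
11 -10 [317.2658 223.2732] [443.1195 250.3652]
11 -20 [317.2625 230.6842] [444.1625 246.8251]
11 -30 [317.2589 238.989 ] [445.2205 243.2341]
11 -40 [317.2549 248.3598] [446.2939 239.591 ]
[0.475  0.1749 0.0405] [0.4717 0.1788 0.0422]
```

View pics/5.png

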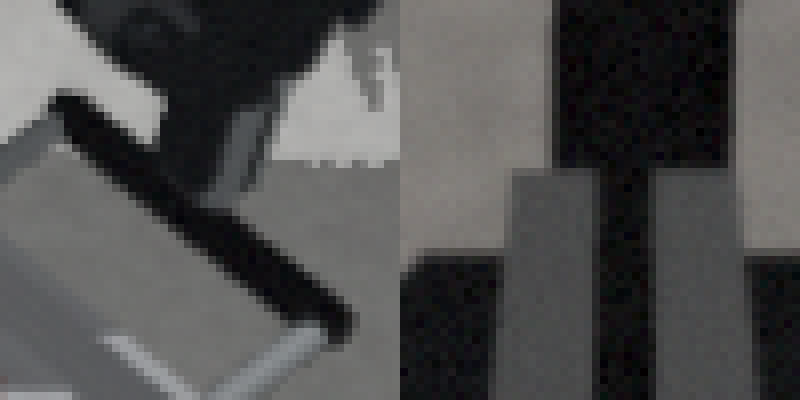

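Request:
{"api": "jog_arm", "payload": {
  "commands": [
    [1,0,0,-20,0],
    [1,0,0,-30,0],
    [1,0,0,-20,0],
    [1,0,0,0,0],
    [1,0,0,0,0]
  ]
}}

```text
t: 5.1
position: [0.4759, 0.1765, 0.093]
tool_rot: [-2.042, 2.383, 0.0]
ft_force: [0.4, 0.2, -0.7]
gripper_width: -0.0001
```

```bash
python3 - <<'E'
from h import *
s=arm.observe(); p=s["position"]; T=wristT(s); Rm=R.from_rotvec(s["tool_rot"]).as_matrix()
print(p)
w=arm.camera("wrist")[:,:,::-1].copy(); a=arm.camera("scene")[:,:,::-1].copy()
for dx in(-11,0,11):
  for dz in(0,-20):
    q=p+Rm@(np.array([dx,0,dz])/1e3); u=proj("scene",q);print(dx,dz,u)
    a[int(round(u[1])),int(round(u[0]))]=(0,255,255) if dz==0 else (0,255,0)
print(proj("wrist",[.4750,.1770,.046],T))
cv2.imwrite("pics/6.png",np.hstack([cv2.resize(a[190:270,410:490],(400,400),interpolation=0),cv2.resize(w[150:330,220:400],(400,400),interpolation=0)]))
E
```

```text
[0.4759 0.1765 0.093 ]
-11 0 [459.2349 235.2515]
-11 -20 [461.7059 227.4239]
0 0 [454.4877 231.7242]
0 -20 [456.8688 223.9004]
11 0 [449.8082 228.2473]
11 -20 [452.1018 220.4279]
[318.7221 207.728 ]
```

View pics/6.png

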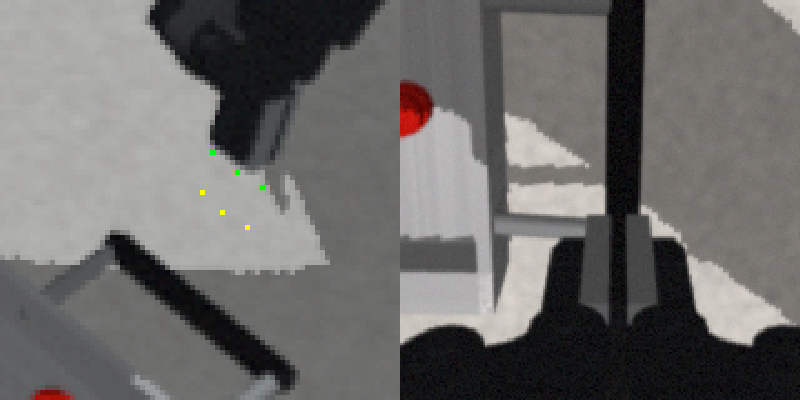

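Request:
{"api": "jog_arm", "payload": {
  "commands": [
    [0.6,0,0,0,0],
    [0.6,0,0,0,0],
    [0.6,0,0,20,0],
    [0.6,0,0,30,0],
    [0.6,0,0,15,0]
  ]
}}

```text
t: 5.62
position: [0.4739, 0.1749, 0.0241]
tool_rot: [2.042, -2.384, -0.001]
ft_force: [-0.3, -0.8, -0.1]
gripper_width: 0.0343
```

Request:
{"api": "jog_arm", "payload": {
  "commands": [
    [0.6,0,0,8,0],
    [0.6,0,0,7,0],
    [0.6,0,0,6,0],
    [0.6,0,0,4,0],
    [0.6,0,0,0,0]
  ]
}}

```text
t: 6.03
position: [0.4752, 0.1758, 0.0015]
tool_rot: [2.044, -2.385, -0.0]
ft_force: [0.9, -0.1, 0.1]
gripper_width: 0.034
```

```bash
python3 - <<'E'
from h import *
s=arm.observe(); p=s["position"]
print(p,s["ft_force"],s["gripper_width"])
w=arm.camera("wrist")[:,:,::-1].copy(); a=arm.camera("scene")[:,:,::-1].copy()
cv2.imwrite("pics/7.png",np.hstack([cv2.resize(a[200:280,410:490],(400,400),interpolation=0),cv2.resize(w[130:330,220:420],(400,400),interpolation=0)]))
E
```

```text
[0.4752 0.1758 0.0015] [ 0.9106 -0.0709  0.1279] 0.03397537804334919
```

View pics/7.png

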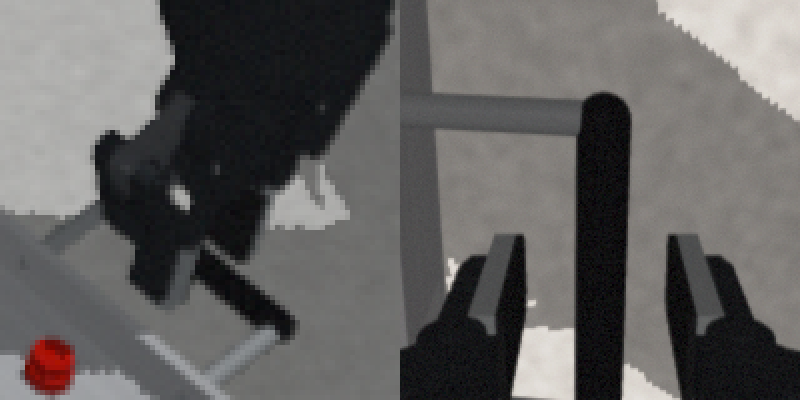

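Request:
{"api": "jog_arm", "payload": {
  "commands": [
    [0.6,0,0,4,0],
    [0.6,0,0,4,0],
    [0.6,0,0,2,0],
    [0.6,0,0,0,0]
  ]
}}

```text
t: 6.47
position: [0.475, 0.1756, -0.0086]
tool_rot: [2.044, -2.385, -0.0]
ft_force: [-0.2, -0.2, -1.0]
gripper_width: 0.0344
```

Request:
{"api": "jog_arm", "payload": {
  "commands": [
    [1,0,0,0,0],
    [1,0,0,0,0],
    [1,0,0,0,0],
    [1,0,0,0,0]
  ]
}}

```text
t: 6.8
position: [0.4742, 0.1759, -0.0082]
tool_rot: [2.043, -2.386, -0.001]
ft_force: [-5.5, 3.3, 3.6]
gripper_width: 0.0112
```

```bash
python3 - <<'E'
from h import *
s=arm.observe(); p=s["position"]
print(p,s["ft_force"],s["gripper_width"])
w=arm.camera("wrist")[:,:,::-1].copy(); a=arm.camera("scene")[:,:,::-1].copy()
cv2.imwrite("pics/8.png",np.hstack([cv2.resize(a[200:280,410:490],(400,400),interpolation=0),cv2.resize(w[130:330,220:420],(400,400),interpolation=0)]))
E
```

```text
[ 0.4742  0.1759 -0.0082] [-5.4917  3.3203  3.5769] 0.011236082145486345
```

View pics/8.png

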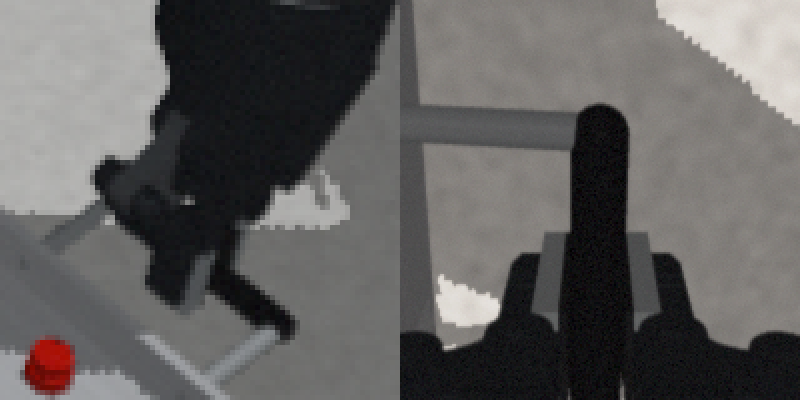

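Request:
{"api": "jog_arm", "payload": {
  "commands": [
    [1,0,-0.6,-5.3,0],
    [1,0,-0.7,-5.3,0],
    [1,0,-0.8,-5.3,0],
    [1,0,-0.9,-5.2,0],
    [1,0,-1.1,-5.2,0]
  ],
  "grip_force": 25
}}

```text
t: 7.32
position: [0.4781, 0.1752, 0.0178]
tool_rot: [2.042, -2.385, -0.002]
ft_force: [-4.5, 3.3, -2.1]
gripper_width: 0.0111
```

Request:
{"api": "jog_arm", "payload": {
  "commands": [
    [1,0,-1.2,-5.2,0],
    [1,0,-1.3,-5.2,0],
    [1,0,-1.3,-5.2,0],
    [1,0,-1.4,-5.1,0],
    [1,0,-1.5,-5.1,0]
  ]
}}

```text
t: 7.73
position: [0.4844, 0.1742, 0.0436]
tool_rot: [2.042, -2.385, -0.002]
ft_force: [-4.7, 4.0, -1.4]
gripper_width: 0.0111
```

```bash
python3 - <<'E'
from h import *
s=arm.observe(); p=s["position"]
print(p,s["ft_force"],s["gripper_width"])
a=arm.camera("scene")[:,:,::-1].copy()
cv2.imwrite("pics/9.png",a[100:400,260:560])
E
```

```text
[0.4844 0.1742 0.0436] [-4.7015  4.0165 -1.3987] 0.011133911898824896
```

View pics/9.png

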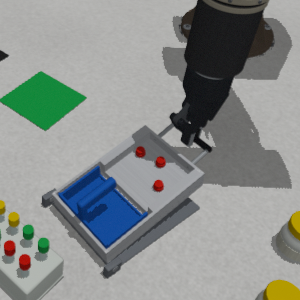

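Tray is rising, force small. Continue.

Request:
{"api": "jog_arm", "payload": {
  "commands": [
    [1,0,-1.6,-5.1,0],
    [1,0,-1.7,-5.0,0],
    [1,0,-1.9,-5.0,0],
    [1,0,-2.0,-5.0,0],
    [1,0,-2.0,-4.9,0]
  ]
}}

```text
t: 8.2
position: [0.4931, 0.1727, 0.0684]
tool_rot: [2.041, -2.385, -0.003]
ft_force: [-8.2, 4.2, -1.1]
gripper_width: 0.0108
```

Request:
{"api": "jog_arm", "payload": {
  "commands": [
    [1,0,-2.1,-4.9,0],
    [1,0,-2.2,-4.8,0],
    [1,0,-2.3,-4.8,0],
    [1,0,-2.5,-4.7,0],
    [1,0,-2.6,-4.7,0]
  ]
}}

```text
t: 8.62
position: [0.5041, 0.1708, 0.0922]
tool_rot: [2.041, -2.384, -0.004]
ft_force: [-10.3, 4.0, 2.7]
gripper_width: 0.0108
```

Request:
{"api": "jog_arm", "payload": {
  "commands": [
    [1,0,-2,-3.5,0],
    [1,0,0,0,0],
    [1,0,0,0,0],
    [1,0,0,0,0],
    [1,0,0,0,0]
  ]
}}

```text
t: 9.03
position: [0.5059, 0.1705, 0.0957]
tool_rot: [2.041, -2.384, -0.004]
ft_force: [-10.3, 4.8, 3.6]
gripper_width: 0.0111
```

Request:
{"api": "jog_arm", "payload": {
  "commands": [
    [1,0,0,0,0],
    [1,0,0,0,0],
    [1,0,0,0,0],
    [1,0,0,0,0],
    [1,0,0,0,0]
  ]
}}

```text
t: 9.45
position: [0.5059, 0.1705, 0.0957]
tool_rot: [2.041, -2.384, -0.004]
ft_force: [-9.8, 3.6, 3.2]
gripper_width: 0.0108
```

```bash
python3 - <<'E'
from h import *
s=arm.observe(); p=s["position"]
print(p,s["ft_force"],s["gripper_width"])
a=arm.camera("scene")[:,:,::-1].copy()
cv2.imwrite("pics/10.png",cv2.resize(a[180:400,260:500],None,fx=2.5,fy=2.5))
E
```

```text
[0.5059 0.1705 0.0957] [-9.8458  3.5872  3.2118] 0.010764904024012673
```

View pics/10.png

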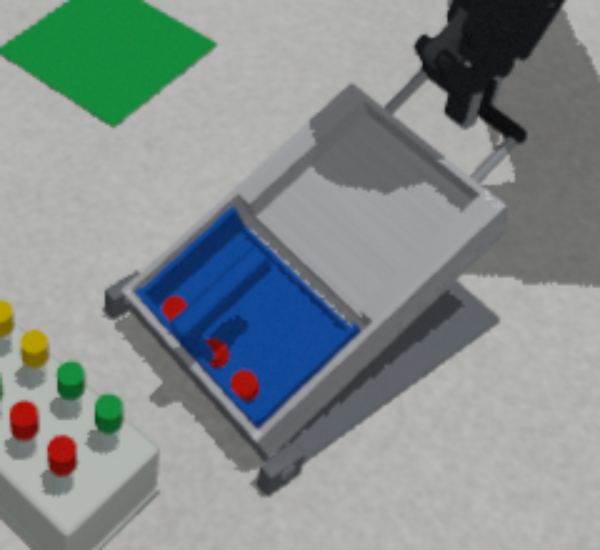

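All three red caps lie in the scoop against its back wall (crop (174,308), (217,353), (245,385)). Lowering along the same arc.

Request:
{"api": "jog_arm", "payload": {
  "commands": [
    [1,0,2,3.5,0],
    [1,0,2.6,4.7,0],
    [1,0,2.5,4.7,0],
    [1,0,2.3,4.8,0],
    [1,0,2.2,4.8,0]
  ]
}}

```text
t: 9.92
position: [0.4951, 0.1724, 0.0733]
tool_rot: [2.042, -2.385, -0.003]
ft_force: [-7.1, 2.1, 2.0]
gripper_width: 0.0111
```

Request:
{"api": "jog_arm", "payload": {
  "commands": [
    [1,0,2.1,4.9,0],
    [1,0,2.0,4.9,0],
    [1,0,2.0,5.0,0],
    [1,0,1.9,5.0,0],
    [1,0,1.7,5.0,0]
  ]
}}

```text
t: 10.33
position: [0.486, 0.1739, 0.0485]
tool_rot: [2.042, -2.385, -0.002]
ft_force: [-6.4, 3.7, 1.8]
gripper_width: 0.0108
```

Request:
{"api": "jog_arm", "payload": {
  "commands": [
    [1,0,1.6,5.1,0],
    [1,0,1.5,5.1,0],
    [1,0,1.4,5.1,0],
    [1,0,1.3,5.2,0],
    [1,0,1.3,5.2,0]
  ]
}}

```text
t: 10.75
position: [0.4791, 0.1751, 0.0228]
tool_rot: [2.042, -2.385, -0.002]
ft_force: [-4.9, 4.8, -0.2]
gripper_width: 0.011
```

Request:
{"api": "jog_arm", "payload": {
  "commands": [
    [1,0,1.2,5.2,0],
    [1,0,1.1,5.2,0],
    [1,0,0.9,5.2,0],
    [1,0,0.8,5.3,0],
    [1,0,0.7,5.3,0]
  ]
}}

```text
t: 11.17
position: [0.4748, 0.1758, -0.0033]
tool_rot: [2.043, -2.386, -0.001]
ft_force: [-4.4, 2.6, -0.9]
gripper_width: 0.0105
```

Request:
{"api": "jog_arm", "payload": {
  "commands": [
    [1,0,0.6,3,0],
    [1,0,0,1.5,0],
    [1,0,0,0,0],
    [1,0,0,0,0]
  ]
}}

```text
t: 11.5
position: [0.4743, 0.1759, -0.0077]
tool_rot: [2.043, -2.385, -0.001]
ft_force: [-4.9, 4.0, -1.0]
gripper_width: 0.0112
```

Request:
{"api": "jog_arm", "payload": {
  "commands": [
    [0.6,0,0,0,0],
    [0.6,0,0,0,0],
    [0.6,0,0,0,0],
    [0.6,0,0,-15,0],
    [0.6,0,0,-30,0]
  ]
}}

```text
t: 11.92
position: [0.4734, 0.1742, 0.0354]
tool_rot: [2.039, -2.382, -0.0]
ft_force: [-0.5, 0.9, -0.3]
gripper_width: 0.0342
```

Request:
{"api": "jog_arm", "payload": {
  "commands": [
    [0.6,0,0,-40,0],
    [0.6,0,0,-40,0],
    [0.6,0,0,-25,0],
    [0.6,0,0,0,0]
  ]
}}

```text
t: 12.25
position: [0.4786, 0.1776, 0.1491]
tool_rot: [-2.038, 2.377, -0.003]
ft_force: [1.0, 0.2, -0.9]
gripper_width: 0.0342
```

```bash
python3 - <<'E'
from h import *
s=arm.observe(); p=s["position"]
print(p,s["tool_rot"],s["ft_force"],s["gripper_width"],s["joint_positions"])
a=arm.camera("scene")[:,:,::-1].copy();b=arm.camera("top")[:,:,::-1].copy()
cv2.imwrite("pics/11.png",cv2.resize(a[180:400,260:500],None,fx=2.5,fy=2.5))
cv2.imwrite("pics/12.png",cv2.resize(b[105:205,160:270],None,fx=5,fy=5,interpolation=2))
E
```

```text
[0.4786 0.1776 0.1491] [-2.0384  2.3768 -0.0026] [ 0.9707  0.1837 -0.8644] 0.03418075130479681 [ 0.7422  0.122  -0.4283  0.0023 -1.0101 -0.8965]
```

View pics/11.png

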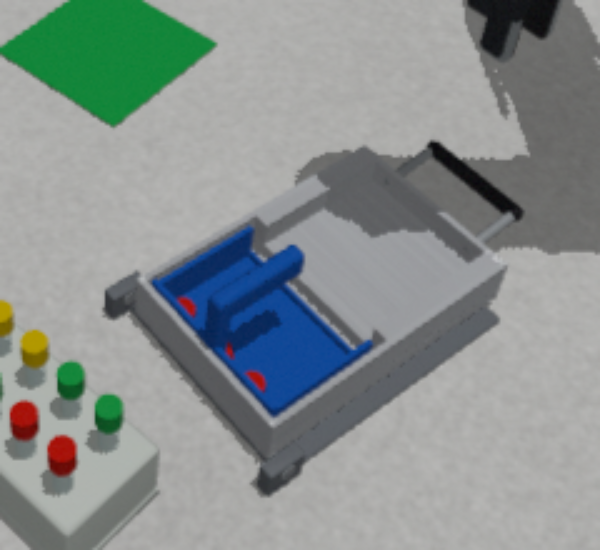

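View pics/12.png

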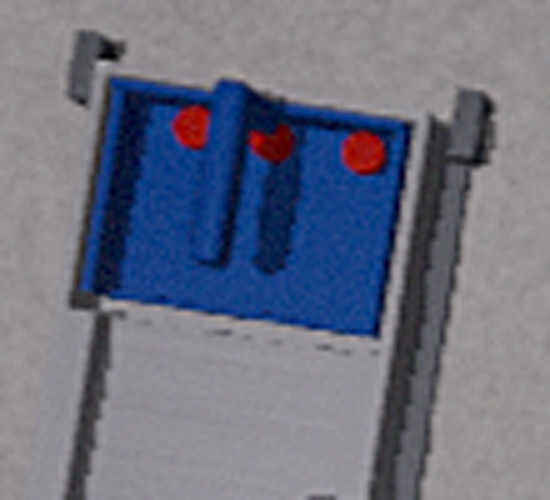

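```bash
python3 - <<'E'
from h import *
c=lambda u,v:(160+u/5-.4,105+v/5-.4)
s=lambda u,v:(260+u/2.5-.3,180+v/2.5-.3)
for n,h in(("top",[c(232,83),c(213,250)]),("scene",[s(212,300),s(291,252)])):
    q=[atz(n,u,.093) for u in h]; d=q[0]-q[1]; print(n,(q[0]+q[1])/2,np.linalg.norm(d),np.degrees(np.arctan2(d[1],d[0])))
# bay/scoop outline at wall top z=.044
for u in((110,78),(412,122),(385,335),(82,295)): print(atz("top",c(*u),.044))
E
```

```text
top [0.6942 0.1375 0.093 ] 0.06713698987851757 -6.799001298329579
scene [0.6975 0.1388 0.093 ] 0.0667271597901505 -10.143811023351375
[0.7406 0.1979 0.044 ]
[0.7197 0.0709 0.044 ]
[0.6303 0.083  0.044 ]
[0.6492 0.21   0.044 ]
```

Request:
{"api": "jog_arm", "payload": {
  "commands": [
    [0.6,0.8,-31.2,0,0],
    [0.6,0.8,-31.2,0,0],
    [0.6,0.8,-31.2,0,0],
    [0.6,0.8,-31.2,0,0],
    [0.6,0.8,-31.2,0,0]
  ]
}}

```text
t: 12.77
position: [0.6295, 0.1471, 0.1407]
tool_rot: [2.042, -2.384, -0.001]
ft_force: [0.4, 0.3, 0.5]
gripper_width: 0.0345
```

Request:
{"api": "jog_arm", "payload": {
  "commands": [
    [0.6,0.8,-31.2,0,0],
    [0.6,0.8,-31.2,0,0],
    [0.6,0,0,0,7],
    [0.6,0,0,0,7],
    [0.6,0,0,0,7]
  ]
}}

```text
t: 13.18
position: [0.6898, 0.1359, 0.1396]
tool_rot: [1.563, -2.72, -0.001]
ft_force: [0.7, 0.7, 0.3]
gripper_width: 0.034
```

Request:
{"api": "jog_arm", "payload": {
  "commands": [
    [0.6,0,0,0,7],
    [0.6,0,0,0,7],
    [0.6,0,0,0,7],
    [0.6,0,0,0,7],
    [0.6,0,0,0,7]
  ]
}}

```text
t: 13.6
position: [0.6894, 0.1364, 0.1404]
tool_rot: [0.674, -3.065, 0.001]
ft_force: [0.6, 0.2, 0.0]
gripper_width: 0.0341
```

Request:
{"api": "jog_arm", "payload": {
  "commands": [
    [0.6,0,0,0,7],
    [0.6,0,0,0,7],
    [0.6,0,0,0,7],
    [0.6,0,0,0,7],
    [0.6,0,0,0,6]
  ]
}}

```text
t: 14.02
position: [0.6894, 0.1363, 0.1404]
tool_rot: [-0.252, -3.129, 0.002]
ft_force: [0.5, -0.3, -0.2]
gripper_width: 0.0343
```

Request:
{"api": "jog_arm", "payload": {
  "commands": [
    [0.6,0,0,0,0],
    [0.6,0,0,0,0]
  ]
}}

```text
t: 14.18
position: [0.6896, 0.1365, 0.1411]
tool_rot: [-0.236, -3.131, 0.002]
ft_force: [-0.2, 0.1, 0.1]
gripper_width: 0.0338
```

```bash
python3 - <<'E'
from h import *
s=arm.observe(); p=s["position"]; T=wristT(s); np.save("w13.npy",T)
print(p,s["tool_rot"],R.from_rotvec(s["tool_rot"]).as_matrix(),s["joint_positions"])
a=arm.camera("wrist")[:,:,::-1].copy()
cv2.imwrite("pics/13.png",a)
for x in((.694,.139,.093),(.694+.0375*.989,.139-.0375*.149,.093),(.694-.0375*.989,.139+.0375*.149,.093)):print(proj("wrist",x,T))
E
```

```text
[0.6896 0.1365 0.1411] [-0.2364 -3.1307  0.0017] [[-0.9887  0.1501 -0.0021]
 [ 0.1501  0.9887 -0.0009]
 [ 0.0019 -0.0012 -1.    ]] [ 0.4716  0.4422  0.0042 -0.0002 -1.135  -2.1931]
[320.6243 213.6395]
[320.5407 259.8326]
[320.7163 162.7373]
```

View pics/13.png

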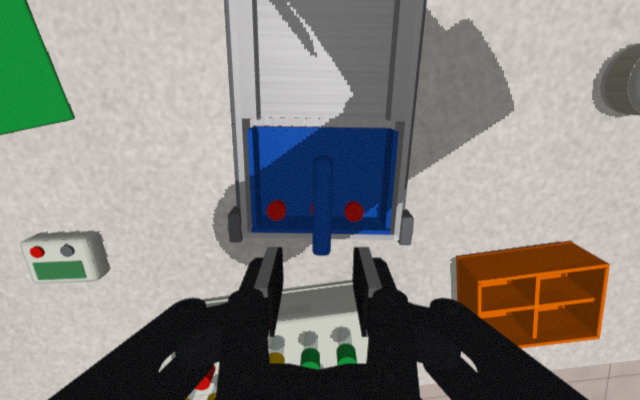

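Request:
{"api": "jog_arm", "payload": {
  "commands": [
    [0.6,0,3,25,0],
    [0.6,0,0,35,0],
    [0.6,0,0,20,0],
    [0.6,0,0,10,0],
    [0.6,0,0,0,0]
  ]
}}

```text
t: 14.65
position: [0.6889, 0.139, 0.0494]
tool_rot: [-0.238, -3.128, 0.004]
ft_force: [-0.7, -0.8, 1.0]
gripper_width: 0.0344
```

```bash
python3 - <<'E'
from h import *
s=arm.observe(); p=s["position"]; T=wristT(s)
print(p,s["ft_force"])
a=arm.camera("wrist")[:,:,::-1].copy();b=arm.camera("scene")[:,:,::-1]
cv2.imwrite("pics/14.png",np.hstack([cv2.resize(a[100:300,220:420],(400,400)),cv2.resize(b[200:350,280:430],(400,400))]))
E
```

```text
[0.6889 0.139  0.0494] [-0.7352 -0.7611  1.0305]
```

View pics/14.png

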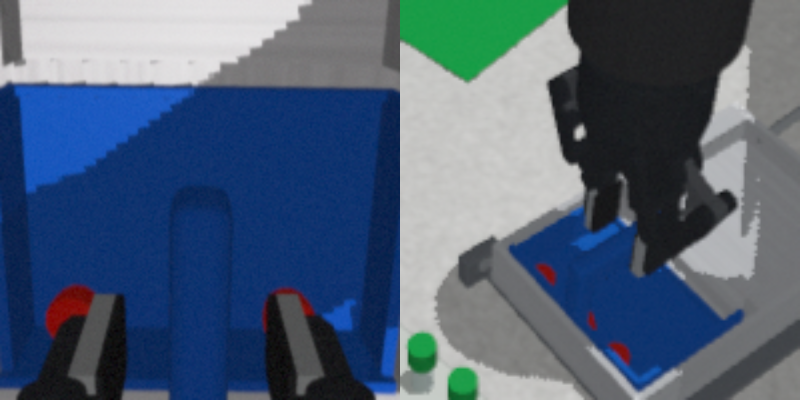

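Request:
{"api": "jog_arm", "payload": {
  "commands": [
    [0.6,0,0.8,8,0],
    [0.6,0,0,7,0],
    [0.6,0,0,4,0],
    [0.6,0,0,0,0]
  ]
}}

```text
t: 15.08
position: [0.6902, 0.1404, 0.0327]
tool_rot: [-0.241, -3.131, 0.001]
ft_force: [0.6, -0.8, -0.3]
gripper_width: 0.0341
```

Request:
{"api": "jog_arm", "payload": {
  "commands": [
    [1,0,0,0,0],
    [1,0,0,0,0],
    [1,0,0,0,0],
    [1,0,0,0,0],
    [1,0,0,0,0]
  ],
  "grip_force": 40
}}

```text
t: 15.5
position: [0.691, 0.1407, 0.034]
tool_rot: [0.241, 3.132, 0.0]
ft_force: [-0.8, -0.1, 0.7]
gripper_width: 0.0134
```

```bash
python3 - <<'E'
from h import *
s=arm.observe(); p=s["position"]; T=wristT(s)
print(p,s["ft_force"],s["gripper_width"])
a=arm.camera("wrist")[:,:,::-1].copy();b=arm.camera("scene")[:,:,::-1]
cv2.imwrite("pics/15.png",np.hstack([cv2.resize(a[100:300,220:420],(400,400)),cv2.resize(b[200:350,280:430],(400,400))]))
E
```

```text
[0.691  0.1407 0.034 ] [-0.7555 -0.1159  0.6985] 0.013359045452983132
```

View pics/15.png

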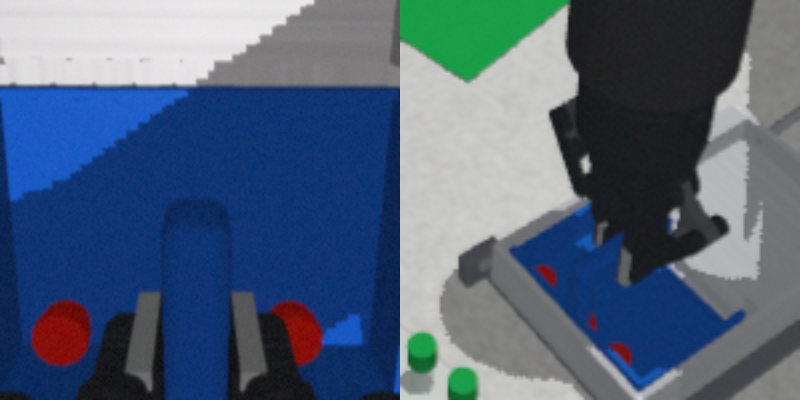

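Request:
{"api": "jog_arm", "payload": {
  "commands": [
    [1,0,0,-3,0],
    [1,0,0,-5,0],
    [1,0,0,-8,0],
    [1,0,0,-10,0],
    [1,0,0,-12,0]
  ]
}}

```text
t: 16.02
position: [0.6906, 0.1405, 0.0724]
tool_rot: [-0.242, -3.132, 0.0]
ft_force: [0.0, 0.3, -1.7]
gripper_width: 0.0133
```

Request:
{"api": "jog_arm", "payload": {
  "commands": [
    [1,0,0,-12,0],
    [1,0,0,-12,0],
    [1,0,0,-12,0],
    [1,0,0,-10,0],
    [1,0,0,-5,0]
  ]
}}

```text
t: 16.43
position: [0.6916, 0.1409, 0.1251]
tool_rot: [0.241, 3.13, 0.002]
ft_force: [0.3, 0.2, -0.9]
gripper_width: 0.0133
```

```bash
python3 - <<'E'
from h import *
s=arm.observe(); p=s["position"]; T=wristT(s)
print(p,s["tool_rot"],s["ft_force"],s["torque"],s["gripper_width"])
a=arm.camera("wrist")[:,:,::-1].copy();b=arm.camera("scene")[:,:,::-1]
cv2.imwrite("pics/16.png",np.hstack([cv2.resize(a[100:300,220:420],(400,400)),cv2.resize(b[150:350,260:460],(400,400))]))
E
```

```text
[0.6916 0.1409 0.1251] [0.241  3.1299 0.0017] [ 0.3395  0.1957 -0.8879] [ 0.0833 -0.0162 -0.0153] 0.013273518205042047
```

View pics/16.png

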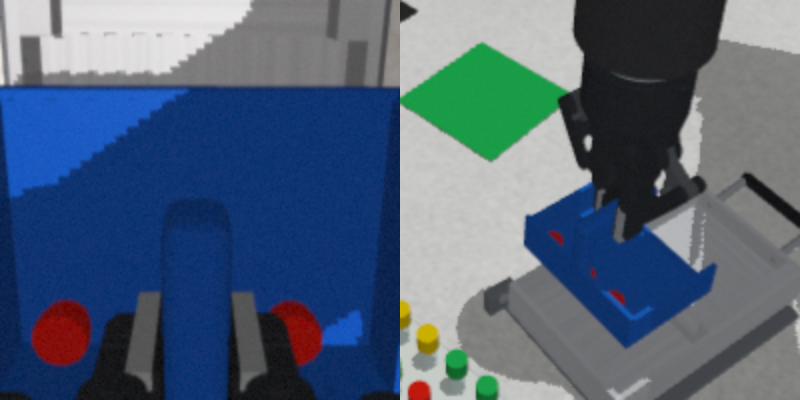

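Request:
{"api": "jog_arm", "payload": {
  "commands": [
    [1,1.3,-3.8,0,0],
    [1,2.7,-7.5,0,0],
    [1,4,-11.3,0,0],
    [1,5.4,-15.1,0,0],
    [1,7,-19.8,0,0]
  ]
}}

```text
t: 16.95
position: [0.6608, 0.0858, 0.1218]
tool_rot: [-0.241, -3.131, 0.001]
ft_force: [0.3, -0.1, -1.1]
gripper_width: 0.0131
```

Request:
{"api": "jog_arm", "payload": {
  "commands": [
    [1,7,-19.8,0,0],
    [1,7,-19.8,0,0],
    [1,7,-19.8,0,0],
    [1,7,-19.8,0,0],
    [1,7,-19.8,0,0]
  ]
}}

```text
t: 17.37
position: [0.6105, -0.0076, 0.1226]
tool_rot: [-0.242, -3.132, 0.0]
ft_force: [-0.5, -0.4, -1.4]
gripper_width: 0.0135
```

Request:
{"api": "jog_arm", "payload": {
  "commands": [
    [1,7,-19.8,0,0],
    [1,7,-19.8,0,0],
    [1,7,-19.8,0,0],
    [1,7,-19.8,0,0],
    [1,7,-19.8,0,0]
  ]
}}

```text
t: 17.78
position: [0.5608, -0.0999, 0.1226]
tool_rot: [-0.242, -3.132, 0.0]
ft_force: [0.6, -0.4, -0.5]
gripper_width: 0.0136
```

Request:
{"api": "jog_arm", "payload": {
  "commands": [
    [1,7,-19.8,0,0],
    [1,5.4,-15.1,0,0],
    [1,4,-11.3,0,0],
    [1,2.7,-7.5,0,0],
    [1,1.3,-3.8,0,0]
  ]
}}

```text
t: 18.2
position: [0.5328, -0.1527, 0.1227]
tool_rot: [0.243, 3.132, 0.0]
ft_force: [0.7, -0.0, -1.8]
gripper_width: 0.0134
```

Request:
{"api": "jog_arm", "payload": {
  "commands": [
    [1,0,0,0,-1],
    [1,0,0,0,-2],
    [1,0,0,0,-2.5],
    [1,0,0,0,-2.5],
    [1,0,0,0,-2]
  ]
}}

```text
t: 18.62
position: [0.5339, -0.151, 0.1225]
tool_rot: [-0.039, 3.141, -0.0]
ft_force: [0.8, -0.2, -1.2]
gripper_width: 0.0134
```

Request:
{"api": "jog_arm", "payload": {
  "commands": [
    [1,0,0,0,-1],
    [1,0,0,0,0],
    [1,0,0,0,0]
  ]
}}

```text
t: 18.87
position: [0.5336, -0.1513, 0.1225]
tool_rot: [0.06, -3.141, 0.0]
ft_force: [-0.7, 0.5, -1.5]
gripper_width: 0.0134
```

```bash
python3 - <<'E'
from h import *
s=arm.observe(); p=s["position"]; T=wristT(s)
print(p,s["tool_rot"],s["ft_force"],s["gripper_width"])
a=arm.camera("wrist")[:,:,::-1].copy();b=arm.camera("scene")[:,:,::-1];c=arm.camera("top")[:,:,::-1]
cv2.imwrite("pics/17.png",cv2.resize(a[:300,120:520],None,fx=2,fy=2))
cv2.imwrite("pics/18.png",np.hstack([cv2.resize(b[100:300,200:400],(400,400)),cv2.resize(c[130:290,270:430],(400,400))]))
E
```

```text
[ 0.5336 -0.1513  0.1225] [ 0.0598 -3.141   0.    ] [-0.731   0.475  -1.5157] 0.013431727868271643
```

View pics/17.png

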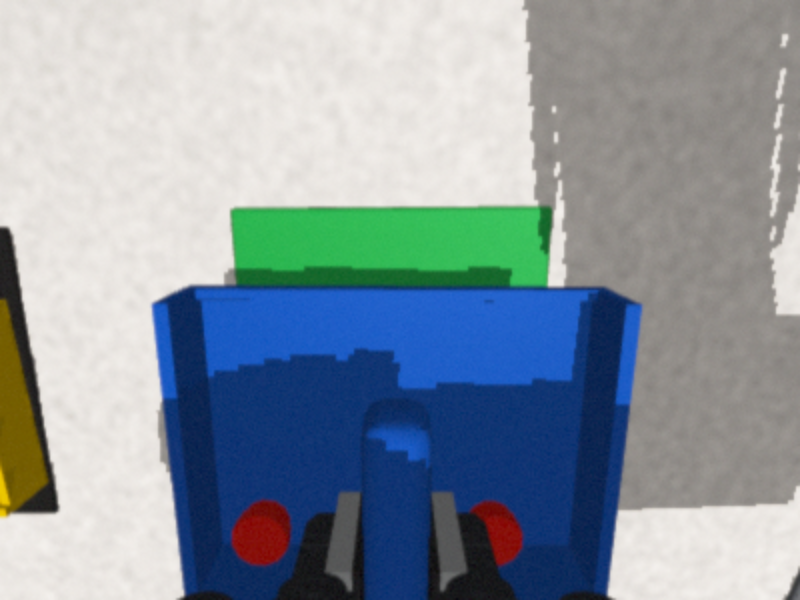

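View pics/18.png

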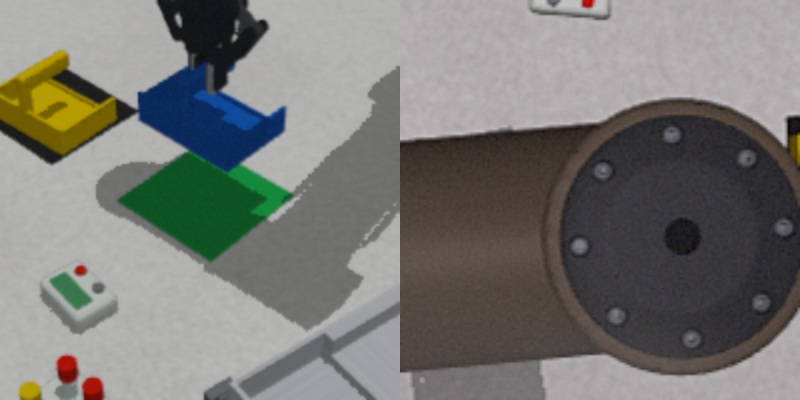

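```bash
python3 - <<'E'
from h import *
s=arm.observe(); T=wristT(s)
m=[atz("wrist",u,.004,T) for u in((236,104),(396,104))];print(m)
# scoop lip corners: mouth lip edge row 287/2, cols; z of lip ~ underside+.008
z=.1005
print([atz("wrist",u,z+.008,T) for u in((215.5,143.5),(422,143.5))], [atz("wrist",u,z+.032,T) for u in((197,151),(440,151))])
E
```

```text
[array([ 0.466 , -0.2235,  0.004 ]), array([ 0.4608, -0.0857,  0.004 ])]
[array([ 0.4841, -0.2111,  0.1085]), array([ 0.4796, -0.0925,  0.1085])] [array([ 0.4845, -0.2133,  0.1325]), array([ 0.4798, -0.0907,  0.1325])]
```

Request:
{"api": "jog_arm", "payload": {
  "commands": [
    [1,-1,-0.5,6,0],
    [1,-2,-0.5,12,0],
    [1,-2,0,14,0],
    [1,0,0,14,0],
    [1,0,0,12,0]
  ]
}}

```text
t: 19.43
position: [0.5381, -0.1525, 0.0633]
tool_rot: [0.059, -3.141, -0.0]
ft_force: [-0.1, 0.4, -1.6]
gripper_width: 0.0131
```

Request:
{"api": "jog_arm", "payload": {
  "commands": [
    [1,0,0,10,0],
    [1,0,0,7,0],
    [1,0,0,4,0],
    [1,0,0,0,0],
    [1,0,0,0,0]
  ]
}}

```text
t: 19.85
position: [0.5386, -0.1526, 0.0438]
tool_rot: [-0.06, 3.141, -0.0]
ft_force: [0.5, 0.0, -1.2]
gripper_width: 0.0134
```

```bash
python3 - <<'E'
from h import *
s=arm.observe(); p=s["position"]; T=wristT(s)
print(p,s["tool_rot"],s["ft_force"],s["gripper_width"])
a=arm.camera("wrist")[:,:,::-1].copy();b=arm.camera("scene")[:,:,::-1]
cv2.imwrite("pics/19.png",cv2.resize(a[:300,120:520],None,fx=2,fy=2))
cv2.imwrite("pics/20.png",cv2.resize(b[110:260,220:380],None,fx=4,fy=4))
np.save("w19.npy",T)
E
```

```text
[ 0.5386 -0.1526  0.0438] [-0.06    3.1409 -0.0002] [ 0.511   0.0253 -1.2181] 0.013386319037509377
```

View pics/19.png

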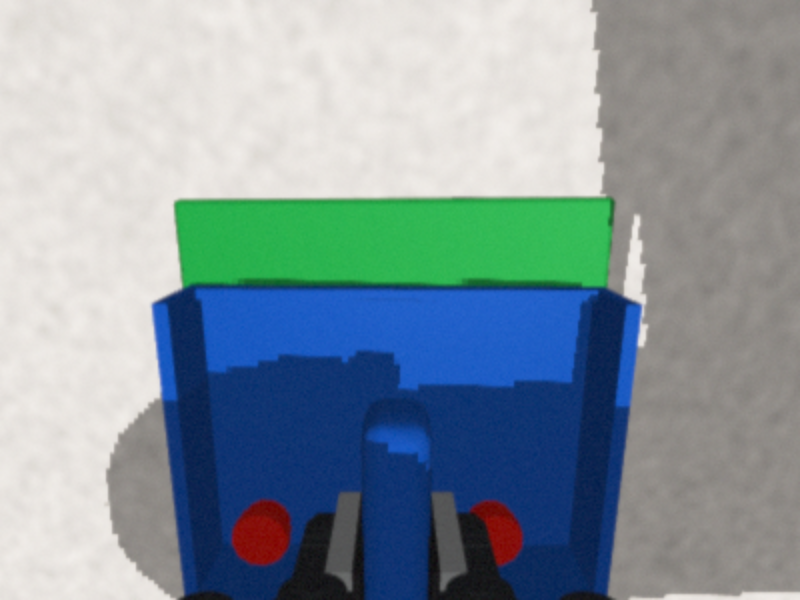

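View pics/20.png

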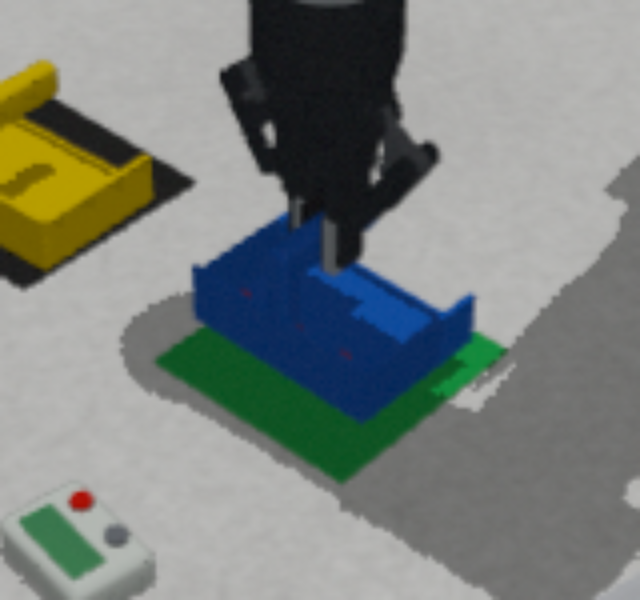

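```bash
python3 - <<'E'
from h import *
T=np.load("w19.npy"); z=.0218
m=[atz("wrist",u,.004,T) for u in((120+175/2,100.3),(120+613/2,99))];print(m,(m[0]+m[1])/2)
q=[atz("wrist",u,z+.008,T) for u in((215.5,143.5),(422,143.5))];print(q,(q[0]+q[1])/2)
s=lambda u,v:(220+u/4-.4,110+v/4-.4)
for u in((193,268),(473,296)): print("scene wall-top corners", atz("scene",s(*u),z+.032))
print("bottom near corner",atz("scene",s(362,422),z))
E
```

```text
[array([ 0.4665, -0.2235,  0.004 ]), array([ 0.4604, -0.0862,  0.004 ])] [ 0.4635 -0.1548  0.004 ]
[array([ 0.4893, -0.2121,  0.0298]), array([ 0.4848, -0.0936,  0.0298])] [ 0.487  -0.1529  0.0298]
scene wall-top corners [ 0.5779 -0.2146  0.0538]
scene wall-top corners [ 0.4883 -0.092   0.0538]
bottom near corner [ 0.5755 -0.0896  0.0218]
```

Request:
{"api": "jog_arm", "payload": {
  "commands": [
    [1,-1,0,4,0],
    [1,0,0,4,0],
    [1,0,0,3,0],
    [1,0,0,2,0],
    [1,0,0,0,0]
  ]
}}

```text
t: 20.37
position: [0.5389, -0.1525, 0.0299]
tool_rot: [0.06, -3.14, -0.0]
ft_force: [0.2, -0.1, -1.3]
gripper_width: 0.0135
```

Request:
{"api": "jog_arm", "payload": {
  "commands": [
    [1,0,0,1.5,0],
    [1,0,0,1,0],
    [1,0,0,1,0],
    [1,0,0,0,0]
  ]
}}

```text
t: 20.7
position: [0.5393, -0.1525, 0.0269]
tool_rot: [0.06, -3.141, -0.0]
ft_force: [0.0, 0.7, -0.5]
gripper_width: 0.0134
```

Request:
{"api": "jog_arm", "payload": {
  "commands": [
    [1,0,0,1,0],
    [1,0,0,0,0],
    [1,0,0,0,0]
  ]
}}

```text
t: 20.95
position: [0.5393, -0.1525, 0.0261]
tool_rot: [0.06, -3.141, -0.0]
ft_force: [-0.2, -0.4, -0.6]
gripper_width: 0.0134
```

Request:
{"api": "jog_arm", "payload": {
  "commands": [
    [1,0,0,1,0],
    [1,0,0,0,0],
    [1,0,0,0,0]
  ]
}}

```text
t: 21.2
position: [0.5395, -0.1525, 0.0259]
tool_rot: [-0.06, 3.141, -0.0]
ft_force: [-2.1, 1.5, 6.1]
gripper_width: 0.0134
```

Request:
{"api": "jog_arm", "payload": {
  "commands": [
    [0.75,0,0,-0.5,0],
    [0.6,0,0,0,0],
    [0.6,0,0,0,0],
    [0.6,0,0,0,0]
  ]
}}

```text
t: 21.53
position: [0.5394, -0.1525, 0.0256]
tool_rot: [-0.06, 3.141, -0.0]
ft_force: [-1.5, 0.9, 0.2]
gripper_width: 0.0344
```

Request:
{"api": "jog_arm", "payload": {
  "commands": [
    [0.6,0,0,-8,0],
    [0.6,0,0,-15,0],
    [0.6,0,0,-30,0],
    [0.6,0,0,-40,0],
    [0.6,0,0,-30,0]
  ]
}}

```text
t: 21.95
position: [0.5397, -0.1528, 0.1517]
tool_rot: [-0.06, 3.14, -0.001]
ft_force: [0.4, -0.1, 0.6]
gripper_width: 0.0343
```

Request:
{"api": "jog_arm", "payload": {
  "commands": [
    [0.6,0,-35,0,0],
    [0.6,0,-40,0,0],
    [0.6,0,-40,0,0],
    [0.6,0,-40,0,0],
    [0.6,0,-40,0,0]
  ]
}}

```text
t: 22.37
position: [0.5467, -0.3491, 0.1495]
tool_rot: [-0.061, 3.14, -0.0]
ft_force: [1.2, 1.5, 0.1]
gripper_width: 0.0342
```

Request:
{"api": "jog_arm", "payload": {
  "commands": [
    [0.6,0,-40,0,0],
    [0.6,0,-20,0,0],
    [0.6,0,0,0,0]
  ]
}}

```text
t: 22.62
position: [0.5482, -0.4116, 0.1481]
tool_rot: [0.054, -3.14, 0.001]
ft_force: [0.6, 0.2, 0.4]
gripper_width: 0.0342
```

```bash
python3 - <<'E'
from h import *
s=arm.observe(); print(s["position"],s["ft_force"])
b=arm.camera("scene")[:,:,::-1];c=arm.camera("top")[:,:,::-1]
cv2.imwrite("pics/21.png",cv2.resize(b[140:400,210:530],None,fx=2.3,fy=2.3))
cv2.imwrite("pics/22.png",cv2.resize(c[100:270,150:440],None,fx=2.7,fy=2.7))
cv2.imwrite("pics/23.png",cv2.resize(c[170:260,300:400],None,fx=6,fy=6,interpolation=2))
E
```

```text
[ 0.5482 -0.4116  0.1481] [0.6193 0.2186 0.4381]
```

View pics/21.png

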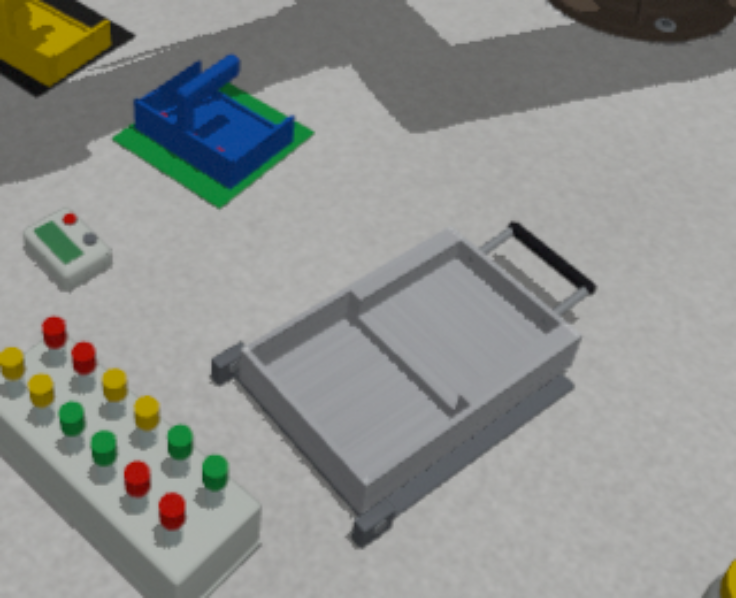

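View pics/22.png

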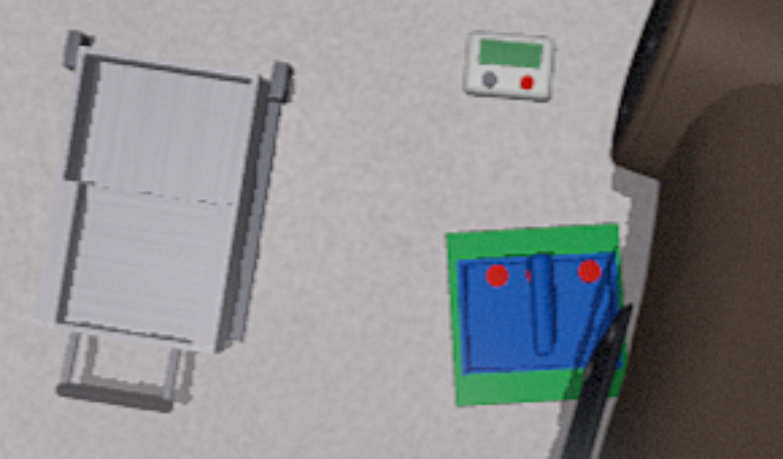

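View pics/23.png

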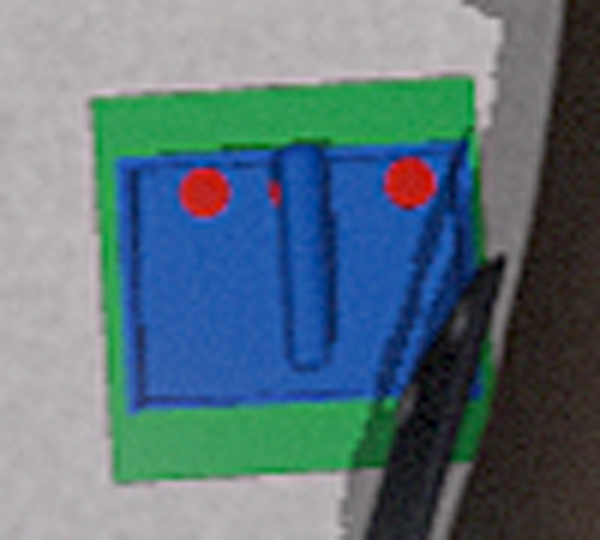

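```bash
python3 - <<'E'
from plant import arm
print(arm.observe()["t"]); print(arm.sign_off())
E
```

```text
22.7167
the job is handed in; nothing more can be done
None
```

The job is done and handed in at 22.7 s of the 64 s allowed. I raised the tray by its bar to about 0.4 rad and held it there for about a second. All three caps slid into the blue scoop. I then lowered the tray flat, lifted the scoop by its handle, set it on the green mat and let go.

**Last checks:**
- **Scoop:** the final pictures show it level on the green mat, about 2–3 mm off centre in each direction, aligned with the mat and free of the gripper.
- **Caps:** two are plainly visible in the scoop in the top view. Only an edge of the third shows, because the handle hides the rest. The gripper stayed well above the caps throughout.
- **Tray:** it is empty and flat.
- **Forces:** about 11 N at most while tilting the tray, and about 6 N when setting the scoop down.

**What disagreed:**
- **Finger height:** the fingertips really sit about 30 mm higher than the reported tool position. Because of this my first pinch at the bar closed on nothing above it, without force or damage. I measured the offset in the pictures and went lower for the grasps.
- **Positions along x:** the cameras disagreed by 3–6 mm (the wrist camera read lower than the others), so I recentred the scoop over the mat before setting it down.

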